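Move a row of samples to the test carrier in order from the post

TASK

Move the four sample containers one by one from the plywood board into the blue steel carrier, one to each compartment, keeping their order as counted from the black post of each rack: the container that stands nearest the board's post goes into the compartment nearest the carrier's post, the next one into the next compartment, and so on. Keep them upright, set them down without dropping them, and leave all four standing on the carrier's floor.

Things in the scene. Friction and masses are not known exactly. Their poses are not given: they have to be found in the camera images.
- bottle: small round bottle of amber glass with a black screw cap, closed: body 44 mm in diameter up to 56 mm, then a shoulder to a 20 mm neck, cap 24 mm in diameter, 84 mm high in all, about 0.16 kg. Origin: centre of its underside, z axis up; it may be turned any way about z
- jar: squat round jar of white ceramic with a steel lid (55 mm across, does not come off), the lowest and widest of the four: 56 mm in diameter up to 46 mm, 62 mm high in all, about 0.2 kg. Origin: centre of its underside, z axis up; it may be turned any way about z
- flask: tall slender aluminium sample flask with a black rubber stopper: body 40 mm in diameter up to 80 mm, cone to an 18 mm neck, stopper 22 mm in diameter, 106 mm high in all, about 0.18 kg. Origin: centre of its underside, z axis up; it may be turned any way about z
- square: square white plastic bottle with a round white cap: body 46 x 46 mm up to 58 mm, cap 28 mm in diameter, 78 mm high in all, about 0.17 kg. Origin: centre of its underside, z axis up, x and y square to its sides, within about 0.15 rad of the board's x and y
- pad_bottle: flat round cork pad on the plywood board, 68 mm across and 3 mm thick, on which the amber bottle stands at the start; fixed to the board, so it shows afterwards where that container stood. The four pads look alike. Origin: centre of its underside, 12 mm above the table (its top is at 15 mm); yaw is that of the board
- pad_jar: flat round cork pad on the plywood board, 68 mm across and 3 mm thick, on which the squat jar stands at the start; fixed to the board, so it shows afterwards where that container stood. The four pads look alike. Origin: centre of its underside, 12 mm above the table (its top is at 15 mm); yaw is that of the board
- pad_flask: flat round cork pad on the plywood board, 68 mm across and 3 mm thick, on which the tall flask stands at the start; fixed to the board, so it shows afterwards where that container stood. The four pads look alike. Origin: centre of its underside, 12 mm above the table (its top is at 15 mm); yaw is that of the board
- pad_square: flat round cork pad on the plywood board, 68 mm across and 3 mm thick, on which the square bottle stands at the start; fixed to the board, so it shows afterwards where that container stood. The four pads look alike. Origin: centre of its underside, 12 mm above the table (its top is at 15 mm); yaw is that of the board
- board: plywood board, fixed, 90 mm (x) by 350 mm (y), 12 mm thick; four cork pads in a row at y = +117, +39, -39, -117 mm. A black post with a ball head (22 mm ball, 63 mm high) at its +y end, y = +164 mm, marks the first place. Origin: centre of its underside, on the table. It lies either nearer to the robot or farther than the carrier; both are turned up to 0.2 rad
- carrier: blue painted steel tray, fixed, 88 mm (x) by 316 mm (y), empty; four compartments centred at y = -117, -39, +39, +117 mm, each 80 (x) by 74 mm (y) inside; walls 4 mm thick, tops 18 mm and inner floor 4 mm above the table. A black post with a ball head (63 mm high) just outside its -y end, y = -172 mm, marks the first compartment. Origin: centre of its underside, on the table
Things that resemble listed ones, but are neither listed nor needed, are in the scene too. Leave any pink or yellow look-alike of the jar alone.

How it is judged:
By the outcome, as a careful person would: the job done as asked, in the order asked, and still so for the second after the job is handed in, with the robot touching nothing.
It also fails if it takes over 120 s, if anything falls off the work surface, if the arm or the gripper's body presses on something with over 40 N, if the wrist force passes 120 N, or if a joint passes its speed limit or range.

ROBOT

A 6-joint arm with a two-finger parallel gripper is mounted at the origin on the work surface. World frame = base frame: x ahead of the robot, y to its left, z up, the work surface at z = 0. Lengths are in m, angles in degrees, forces in N, time in s.
With the tool pointing down it reaches from about 0.275 to 0.725 m from the base axis. Payload 5.6 kg.
Tool frame: the origin (TCP) lies midway between the tips of the shut fingers; the grasp point (between the pads) lies 19 mm behind it (r.grip_depth is the distance from the TCP to the grasp point, in m); z points along the fingers, y is the direction in which the jaws open and shut (so a half turn about z gives the same grasp; the last joint's range is limited). The gripper opens to 85 mm and grips with 20 to 120 N. Pads are 22 mm wide; open, the fingers measure 114 mm over their backs; the gripper's body (76 mm by 85 mm) begins 54 mm behind the grasp point. The pads swing forward as they close: fully open they stand 13 mm farther back than shut.
Start: joints at [-57.376, 14.616, 6.199, 0, -81.583, -16.306], TCP at [0.155, -0.528, 0.231] pointing down, gripper open.
Joint ranges: [-168.99, 168.99], [-69.2, 112.95], [-62.41, 85.93], [-164.36, 98.24], [-168.68, -3.75], [-174.98, 174.98]. Speed limits (degrees/s): [147.25, 147.25, 180, 180, 180, 180].

INTERFACE

Orientations are given as a 3x3 rotation matrix whose columns are the frame's x, y, z axes.
In Python, from station import telemetry, cams, r gives the robot as it stands. The module is installed in compiled form; this text tells all that it offers.
- The arm moves only by the tool play_rows, never from a script. Its arguments are lists of equal length, an entry for each row: "xyz": the shift along the tool's x, y, z in mm, a list of three; "delta_rot": the turn, a rotation vector about the tool's x, y, z in degrees, a list of three; "fingers": the opening, from 0 (shut) to 1 (fully open). In form: {"xyz": [[dx, dy, dz], ...], "delta_rot": [[ax, ay, az], ...], "fingers": [fingers, ...]}. A call has 1 to 20 rows; each row is the pose to reach, as a shift and turn from the pose commanded when the call began, along the tool's axes at that moment; what a row does not reach only later rows make up. A row lasts 1/10 s, in which the tool goes at most 50 mm and 8.59 degrees, less where a joint would pass 70% of its speed; a pose out of reach is approached as far as the arm can. A call with a gripper value outside its range is refused whole. The fingers move at their own pace and stop on an object; the grip force is fixed at half the most. Time passes only in rows, so rows that repeat a pose let the fingers close. It gives the time, the measured TCP pose, the force and the opening at its end, in the units of the state.
- telemetry.get_obs(): the state, without advancing time (a new reading comes with each control period).
- cams.read_camera(name): name is "side" or "top" or "wrist"; returns (picture, depth): 400x640x3 uint8, red, green, blue; 400x640 float32, m along the optical axis (not along the pixel's ray), 0 where there is no reading.
- cams.calibration(name): a dict with "fov_y" (degrees; the focal length in pixels is half the picture's height over the tangent of half this angle, whatever the lens; pixels are square), "cx", "cy" (the principal point, pixels), "dist" ([k1, k2, p1, p2, k3] as OpenCV has them; the pictures are not rectified), "origin" and "rotation" of the camera in the world; the wrist camera has in their place "tool_from_camera" (4x4, takes a point from camera to tool coordinates, whose origin is the TCP and whose axes are the flange's). Camera axes: x right, y down, z forward; pixel columns grow to the right and rows downward; lengths in m; the calibration is good to about 2 mm. A picture is of the moment at which its call begins: read the wrist's pose just before it. calibration takes no time and is no camera call.
- r.hand_in(): hands the job in, once; it reports no verdict.
The state is a dict: "clock": time; "joint_pos": joint angles; "dq": joint speeds; "joint_efforts": joint torques, N m; "eef_pos": TCP position; "tcp_rot": TCP orientation; "force": force on the tool from outside, world axes, zero at the start; "torque": the same for the moment, N m; "width": finger opening in m.
Only numpy, scipy, OpenCV 4.12 (cv2) and the standard library are available. Lean on these libraries where they do the work, as an engineer would, in place of code of your own. Each camera call takes 0.05 s, during which the arm holds its last target.

## Working session

There is one attempt and no reset: what is moved stays moved. The work goes in short steps, Python scripts to look and compute and a tool call to move; the robot and the scene stay as the last step left them, time stands still between calls to the robot, and variables do not carry over. Pictures are saved under pics/ and viewed, and the job is handed in when it is done.

Besides the shell and the picture viewer there is one more tool, called after ">>>" by a JSON object that holds its "api" and its "payload". play_rows: Moves the arm, as the interface text tells. Its arguments: {"type":"object","properties":{"xyz":{"type":"array","items":{"type":"array","items":{"type":"number"}}},"delta_rot":{"type":"array","items":{"type":"array","items":{"type":"number"}}},"fingers":{"type":"array","items":{"type":"number"}}},"required":["xyz","delta_rot","fingers"]}

```bash
ls; mkdir -p pics
python3 - <<'E'
from station import telemetry, cams, r
import cv2
print(telemetry.get_obs()); print(r.grip_depth)
for n in ("side","top"):
    p,d=cams.read_camera(n); cv2.imwrite(f"pics/{n}0.png",p[:,:,::-1]); print(n,cams.calibration(n), (d>0).mean())
print(cams.calibration("wrist"))
E
```

```text
pics
{'clock': 0.0, 'joint_pos': array([-5.73752053e+01,  1.46541494e+01,  6.12992583e+00, -2.76054349e-02,
       -8.15844508e+01, -1.63072774e+01]), 'dq': array([ 0.06759562,  0.00478629, -0.02272364,  0.07075031, -0.04871365,
       -0.01863772]), 'joint_efforts': array([-8.47208980e-05, -3.86624873e+01,  2.37941980e+01,  5.36497012e+00,
       -5.97422899e-03, -1.12728071e-05]), 'eef_pos': array([ 0.15444848, -0.52733862,  0.23037942]), 'tcp_rot': array([[-9.59739350e-01, -2.80891428e-01, -6.21165993e-04],
       [-2.80892105e-01,  9.59737561e-01,  1.85440619e-03],
       [ 7.52695335e-05,  1.95422721e-03, -9.99998088e-01]]), 'force': array([-0.2855726 ,  0.31367318, -0.0219922 ]), 'torque': array([-0.00790932,  0.02975388,  0.05714369]), 'width': 0.08568083512435672}
0.0187
side {'fov_y': 50.16185827460495, 'cx': 320.6625197575719, 'cy': 206.6234713048048, 'dist': array([-0.10584967,  0.        ,  0.        ,  0.        ,  0.        ]), 'origin': array([0.32278023, 0.6655226 , 0.66817243]), 'rotation': array([[-0.95801708, -0.1807127 ,  0.22258974],
       [-0.28592585,  0.65960
[... 298 characters left out ...]
69]), 'rotation': array([[ 0.02451487, -0.9918043 ,  0.1253924 ],
       [-0.99936618, -0.02755173, -0.02254203],
       [ 0.02581206, -0.12476031, -0.9918511 ]])} 0.9960546875
{'fov_y': 61.84408658361731, 'cx': 322.3497182413064, 'cy': 194.18367854981372, 'dist': array([-0.04889505,  0.        ,  0.        ,  0.        ,  0.        ]), 'tool_from_camera': array([[-3.46450612e-04, -9.63448500e-01, -2.67893390e-01,
         6.79266166e-02],
       [ 9.99999633e-01, -1.23707201e-04, -8.48341078e-04,
        -3.38416952e-04],
       [ 7.84192597e-04, -2.67893586e-01,  9.63448188e-01,
        -1.43044013e-01],
       [ 0.00000000e+00,  0.00000000e+00,  0.00000000e+00,
         1.00000000e+00]])}
```

View pics/top0.png

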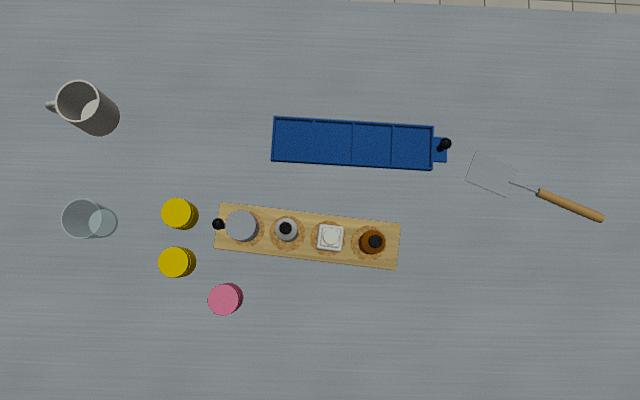

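View pics/side0.png

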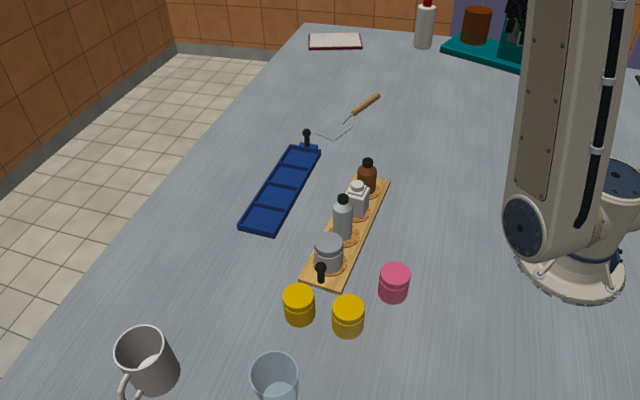

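The board is the plywood strip, nearer the robot: corners about (219,203), (400,222), (397,270), (214,249), post at (218,224). From its post the order is jar (241,226), flask (286,229), square (331,237), bottle (372,242). The carrier is at (275–433, 117–168) with its post at the right (445,144). The yellow (178,213), (176,262) and pink (225,299) jars are decoys. Next I'll measure positions.

```bash
cat > h.py <<'E'
import numpy as np, cv2
from station import telemetry, cams, r
def K(c): 
    f=200/np.tan(np.radians(c['fov_y']/2)); return np.array([[f,0,c['cx']],[0,f,c['cy']],[0,0,1.]])
def pose(name):
    c=cams.calibration(name)
    if name!='wrist': return c,np.array(c['rotation']),np.array(c['origin'])
    o=telemetry.get_obs(); T=c['tool_from_camera']; R=o['tcp_rot']
    return c,R@T[:3,:3],R@T[:3,3]+o['eef_pos']
def rays(P,uv):
    c,R,o=P
    u=cv2.undistortPoints(np.asarray(uv,float).reshape(-1,1,2),K(c),np.array(c['dist'])).reshape(-1,2)
    return np.c_[u,np.ones(len(u))]@R.T, o
def onplane(P,uv,z):
    d,o=rays(P,uv); return o+d*((z-o[2])/d[:,2])[:,None]
def proj(P,X):
    c,R,o=P
    return cv2.projectPoints((np.asarray(X,float).reshape(-1,3)-o)@R,np.zeros(3),np.zeros(3),K(c),np.array(c['dist']))[0].reshape(-1,2)
def big(m,n=1):
    cs=cv2.findContours(m.astype(np.uint8),cv2.RETR_EXTERNAL,cv2.CHAIN_APPROX_NONE)[0]
    return sorted(cs,key=cv2.contourArea,reverse=True)[:n]
E
cat > m1.py <<'E'
from h import *
p=cv2.imread('pics/top0.png'); P=pose('top')
hsv=cv2.cvtColor(p,cv2.COLOR_BGR2HSV)
print(hsv[140,300],hsv[210,300],hsv[260,380])
mb=cv2.inRange(hsv,(100,120,40),(125,255,255))
c=big(mb)[0]; print('blue',cv2.boundingRect(c))
# drop the tab for post
m2=cv2.morphologyEx(mb,cv2.MORPH_CLOSE,np.ones((7,7))); m2=cv2.morphologyEx(m2,cv2.MORPH_OPEN,np.ones((33,33)))
c=big(m2)[0]; 
W=onplane(P,c.reshape(-1,2),0.018)[:,:2]*1000
rr=cv2.minAreaRect(W.astype(np.float32)); print('carrier',rr)
mw=cv2.inRange(hsv,(8,60,90),(25,255,255)); mw[:180]=0; mw[:,420:]=0;mw[:,:200]=0
m3=cv2.morphologyEx(mw,cv2.MORPH_CLOSE,np.ones((25,25)))
m3=cv2.morphologyEx(m3,cv2.MORPH_OPEN,np.ones((15,15)))
c=big(m3)[0]
W=onplane(P,c.reshape(-1,2),0.012)[:,:2]*1000
print('board',cv2.minAreaRect(W.astype(np.float32)),cv2.boundingRect(c))
cv2.imwrite('pics/crop1.png',cv2.resize(p[190:320,150:420],None,fx=2.9,fy=2.9,interpolation=cv2.INTER_CUBIC))
E
python3 m1.py
```

```text
[107 210 114] [106  30 144] [ 21 103 149]
blue (271, 116, 176, 55)
carrier ((644.314697265625, -51.25755310058594), (316.1902770996094, 90.07664489746094), 88.21871948242188)
board ((462.4784851074219, 32.41532897949219), (348.5928039550781, 89.4473876953125), 84.64691162109375) (215, 204, 184, 65)
```

View pics/crop1.png

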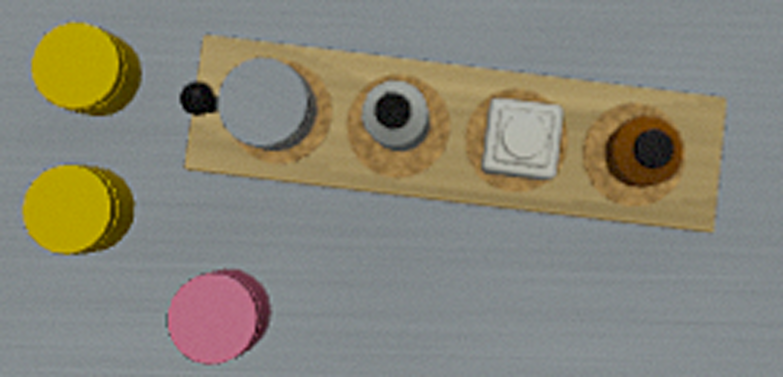

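The crop confirms jar, flask, square and amber bottle in that order from the board's post. Now I'll take container positions from cap and lid circles at their known heights.

```bash
cat > m2.py <<'E'
from h import *
import sys
def ctr(p,P):
    hsv=cv2.cvtColor(p,cv2.COLOR_BGR2HSV); g=p.max(2)
    bx=np.array([462.5,32.4]); b=np.radians(-5.35); R=np.array([[np.cos(b),-np.sin(b)],[np.sin(b),np.cos(b)]])
    nom={k:bx+R@[0,y] for k,y in zip(('jar','flask','square','bottle'),(117,39,-39,-117))}
    for k,z,rad in (('jar',77,27.5),('flask',121,11),('square',73,32),('bottle',99,12)):
        u=proj(P,[*nom[k]/1000,z/1000])[0]; 
        sel={'jar':(hsv[...,1]<60)&(g>110),'flask':g<60,'square':(hsv[...,1]<50)&(g>110),'bottle':g<60}[k]
        m=np.zeros(g.shape,np.uint8); f=np.linalg.norm(proj(P,[[*(nom[k]+[rad+9,0])/1000,z/1000]])[0]-u); cv2.circle(m,tuple(int(round(v)) for v in u),int(f),1,-1)
        m&=sel.astype(np.uint8); c=big(m)
        if not c: print(k,'none',u); continue
        c=c[0]; W=onplane(P,c.reshape(-1,2),z/1000)[:,:2]*1000
        (x,y),rr=cv2.minEnclosingCircle(W.astype(np.float32))
        mr=cv2.minAreaRect(W.astype(np.float32))
        print(k,'nom',nom[k].round(1),'px',u.round(0),'circ',round(x,1),round(y,1),round(rr,1),'rect',np.round(mr[0],1),np.round(mr[1],1),round(mr[2],1))
if __name__=='__main__': ctr(cv2.imread('pics/top0.png'),pose('top'))
E
python3 m2.py
python3 - <<'E'
import cv2
p=cv2.imread('pics/top0.png')
for u in ((241,226),(240,240),(286,228),(330,237),(375,241),(246,200),(362,241)): print(u,p[u[1],u[0]])
E
```

```text
jar nom [473.4 148.9] px [241. 225.] circ 474.8 151.8 27.2 rect [475.1 151.5] [51.4 53. ] 1.6
flask nom [466.1  71.2] px [284. 229.] circ 468.2 69.7 10.2 rect [468.6  70.5] [18.5 18.4] 1.5
square nom [458.9  -6.4] px [329. 236.] circ 457.0 -8.6 29.6 rect [457.5  -8.1] [45.9 44.7] 83.4
bottle nom [451.6 -84.1] px [375. 241.] circ 451.2 -84.6 11.9 rect [451.  -84.1] [20.7 22.6] 1.4
(241, 226) [142 141 134]
(240, 240) [93 89 81]
(286, 228) [35 33 33]
(330, 237) [170 180 179]
(375, 241) [28 27 35]
(246, 200) [144 139 131]
(362, 241) [10 56 96]
```

```bash
cat > go.py <<'E'
from h import *
import sys
x,y,z,b=map(float,sys.argv[1:5]); b=np.radians(b)
from scipy.spatial.transform import Rotation as Ro
o=telemetry.get_obs(); R=o['tcp_rot']
Rt=np.array([[np.sin(b),-np.cos(b),0],[-np.cos(b),-np.sin(b),0],[0,0,-1]])
print('xyz',(R.T@(np.array([x,y,z])-o['eef_pos']*1000)).round(1),'rot',Ro.from_matrix(R.T@Rt).as_rotvec(degrees=True).round(2),
 'at',(o['eef_pos']*1000).round(1),'F',o['force'].round(1),'w',round(o['width']*1000,1),'t',round(o['clock'],2),'q',o['joint_pos'].round(0))
E
python3 go.py 475 151 220 -5.35
```

```text
xyz [-498.2  561.    11.4] rot [ 9.000e-02  6.000e-02 -6.833e+01] at [ 154.5 -527.4  230.5] F [-0.1  0.4  0.2] w 85.3 t 0.1 q [-57.  15.   6.  -0. -82. -16.]
```

>>> {"api": "play_rows", "payload": {"xyz": [[-12,14,0],[-40,45,2],[-75,84,3],[-110,124,4],[-145,163,5],[-180,203,6],[-215,242,7],[-250,281,8],[-285,321,9],[-320,360,10],[-355,400,11],[-390,439,11],[-425,478,11],[-455,512,11],[-480,540,11],[-498,561,11],[-498,561,11],[-498,561,11]], "delta_rot": [[0,0,-2],[0,0,-6],[0,0,-11],[0,0,-16],[0,0,-21],[0,0,-26],[0,0,-31],[0,0,-36],[0,0,-41],[0,0,-46],[0,0,-51],[0,0,-56],[0,0,-60],[0,0,-64],[0,0,-66.5],[0,0,-68.3],[0,0,-68.3],[0,0,-68.3]], "fingers": [1,1,1,1,1,1,1,1,1,1,1,1,1,1,1,1,1,1]}}

```text
clock: 1.9
eef_pos: [0.4746, 0.151, 0.2194]
tcp_rot: [[-0.093, -0.996, -0.002], [-0.996, 0.093, -0.001], [0.001, 0.002, -1.0]]
force: [-0.8, -0.3, -0.0]
width: 0.0859
```

```bash
cat > w.py <<'E'
from h import *
import sys
P=pose('wrist'); p,_=cams.read_camera('wrist'); p=np.ascontiguousarray(p[:,:,::-1]); cv2.imwrite(f'pics/{sys.argv[1]}.png',p)
from m2 import ctr; ctr(p,P)
E
python3 go.py 475 151 220 -5.35; python3 w.py w1
```

```text
xyz [-0.1 -0.4 -0.6] rot [ 0.1  -0.07  0.03] at [474.6 151.  219.4] F [-0.8 -0.3 -0. ] w 85.9 t 1.9 q [ 36.   9.  -3.  -0. -78. -41.]
jar nom [473.4 148.9] px [323. 180.] circ 475.9 146.3 29.8 rect [474.3 148.6] [53.7 54.1] 69.9
flask nom [466.1  71.2] px [324.  84.] circ 468.0 67.2 10.2 rect [467.8  67.1] [19.6 20.1] 40.5
square nom [458.9  -6.4] px [324. -16.] circ 458.9 7.3 22.2 rect [459.1   8.5] [ 6.6 44.2] 84.7
bottle none [ 323.77863784 -153.97863746]
```

View pics/w1.png

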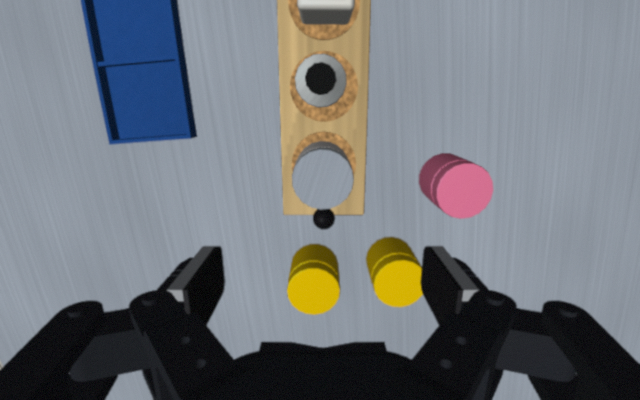

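The wrist view shows the jar at (323,177), beside the board's post ball (324,218), so it is the right one. The two views agree within 3 mm: jar about (474.5, 150). Descending.

>>> {"api": "play_rows", "payload": {"xyz": [[1,-0.4,15],[1,-0.4,45],[1,-0.4,80],[1,-0.4,115],[1,-0.4,145],[1,-0.4,168],[1,-0.4,180],[1,-0.4,187],[1,-0.4,189.5],[1,-0.4,189.5],[1,-0.4,189.5]], "delta_rot": [[0,0,0],[0,0,0],[0,0,0],[0,0,0],[0,0,0],[0,0,0],[0,0,0],[0,0,0],[0,0,0],[0,0,0],[0,0,0]], "fingers": [1,1,1,1,1,1,1,1,1,1,1]}}

```text
clock: 3.05
eef_pos: [0.4757, 0.1496, 0.0317]
tcp_rot: [[-0.094, -0.996, 0.002], [-0.996, 0.094, 0.001], [-0.001, -0.001, -1.0]]
force: [-0.3, 0.2, -0.5]
width: 0.085
```

```bash
python3 go.py 474.5 150 30 -5.35; python3 w.py w2
```

```text
xyz [-0.3  1.3  1.7] rot [-0.08  0.06 -0.04] at [475.7 149.6  31.7] F [-0.3  0.2 -0.5] w 85.0 t 3.05 q [ 35.  18. -21.   0. -51. -41.]
jar nom [473.4 148.9] px [329. 309.] circ 474.4 150.9 37.5 rect [473.  145.7] [47.4 72.4] 84.3
flask nom [466.1  71.2] px [336.  28.] circ 468.1 67.9 10.4 rect [468.5  72.7] [11.1 20.8] 84.5
square none [ 330.64900968 -255.46031053]
bottle none [ 299.24342176 2338.43966103]
```

View pics/w2.png

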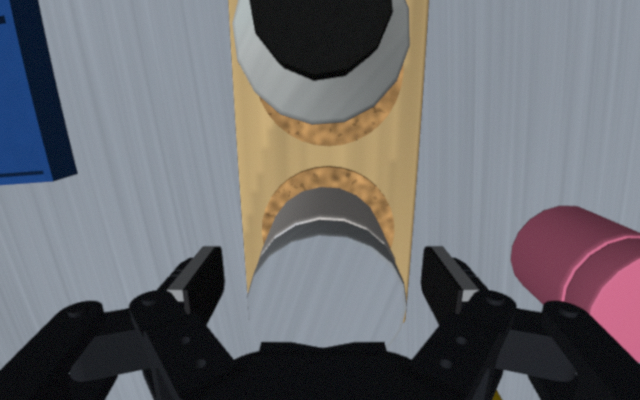

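The jar is centred between the open fingers (pads at columns 222 and 422, jar at about 326). Closing, then lifting.

>>> {"api": "play_rows", "payload": {"xyz": [[0,0,0],[0,0,0],[0,0,0],[0,0,0],[0,0,0],[0,0,0],[0,0,0],[0,0,-3],[0,0,-8],[0,0,-18],[0,0,-35],[0,0,-60],[0,0,-85],[0,0,-105],[0,0,-117],[0,0,-120],[0,0,-120]], "delta_rot": [[0,0,0],[0,0,0],[0,0,0],[0,0,0],[0,0,0],[0,0,0],[0,0,0],[0,0,0],[0,0,0],[0,0,0],[0,0,0],[0,0,0],[0,0,0],[0,0,0],[0,0,0],[0,0,0],[0,0,0]], "fingers": [0,0,0,0,0,0,0,0,0,0,0,0,0,0,0,0,0]}}

```text
clock: 4.8
eef_pos: [0.4749, 0.1495, 0.1506]
tcp_rot: [[-0.094, -0.996, -0.0], [-0.996, 0.094, 0.0], [-0.0, 0.0, -1.0]]
force: [0.1, 0.2, -2.5]
width: 0.0543
```

```bash
python3 go.py 640.7 -168.2 150 -5.35; python3 w.py w3
```

```text
xyz [ 300.7 -194.9    0.4] rot [ 0.02  0.01 -0.04] at [474.9 149.5 150.6] F [ 0.1  0.2 -2.5] w 54.3 t 4.8 q [ 36.  11. -10.  -0. -69. -41.]
jar nom [473.4 148.9] px [325. 205.] circ 476.7 176.6 25.7 rect [477.3 179.6] [17.5 51.3] 80.2
flask nom [466.1  71.2] px [325.  80.] circ 468.1 67.2 10.4 rect [468.1  67.2] [20.1 20.1] 84.6
square none [324.71585334 -53.54948974]
bottle none [ 325.04376827 -248.3685714 ]
```

View pics/w3.png

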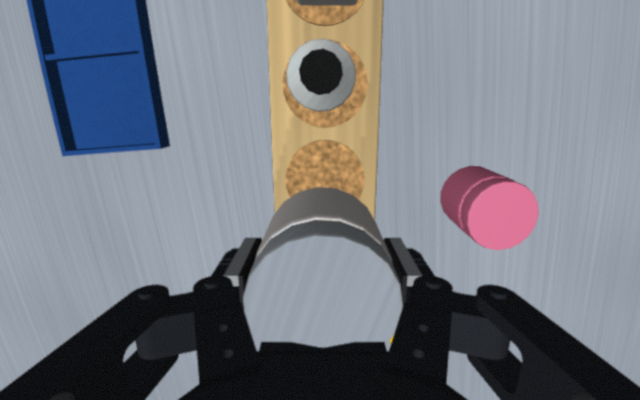

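The jar is held (width 54 mm, 2.5 N of weight) and its pad is empty at (324,178). Carrying it to the compartment at the carrier's post.

>>> {"api": "play_rows", "payload": {"xyz": [[5,-3,0],[19,-12,0],[48,-31,0],[82,-53,0],[116,-75,0],[150,-97,0],[184,-119,0],[218,-141,0],[250,-162,0],[277,-180,0],[294,-191,0],[301,-195,0],[301,-195,15],[301,-195,40],[301,-195,65],[301,-195,78],[301,-195,80],[301,-195,80]], "delta_rot": [[0,0,0],[0,0,-0.4],[0,0,-0.8],[0,0,-1.2],[0,0,-1.6],[0,0,-2],[0,0,-2.4],[0,0,-2.8],[0,0,-3.2],[0,0,-3.6],[0,0,-3.6],[0,0,-3.6],[0,0,-3.6],[0,0,-3.6],[0,0,-3.6],[0,0,-3.6],[0,0,-3.6],[0,0,-3.6]], "fingers": [0,0,0,0,0,0,0,0,0,0,0,0,0,0,0,0,0,0]}}

```text
clock: 6.65
eef_pos: [0.6413, -0.1685, 0.0711]
tcp_rot: [[-0.031, -1.0, -0.0], [-1.0, 0.031, -0.001], [0.001, -0.0, -1.0]]
force: [-1.1, -0.7, -1.6]
width: 0.0548
```

```bash
python3 go.py 640.7 -168.2 20.7 -1.8
python3 - <<'E'
from h import *
for n in ('wrist','side'):
    p,_=cams.read_camera(n); 
    if n=='side': p=cv2.resize(p[100:300,200:420],None,fx=2.9,fy=2.9)
    cv2.imwrite(f'pics/{n}4.png',p[:,:,::-1])
E
```

```text
xyz [-0.3  0.6 50.4] rot [-0.   -0.03  0.05] at [ 641.3 -168.5   71.1] F [-1.1 -0.7 -1.6] w 54.8 t 6.65 q [ -1.  32.   9.   0. -67.  -1.]
```

View pics/wrist4.png

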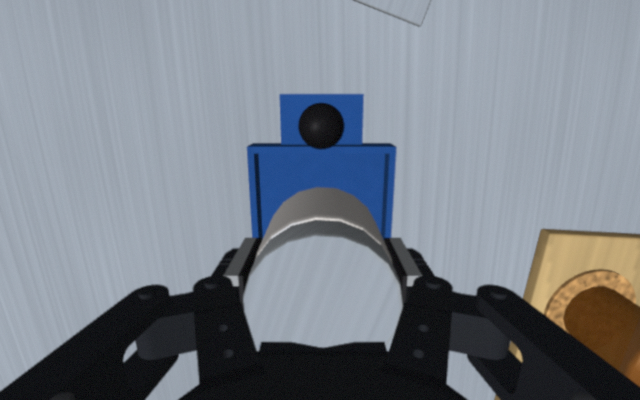

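View pics/side4.png

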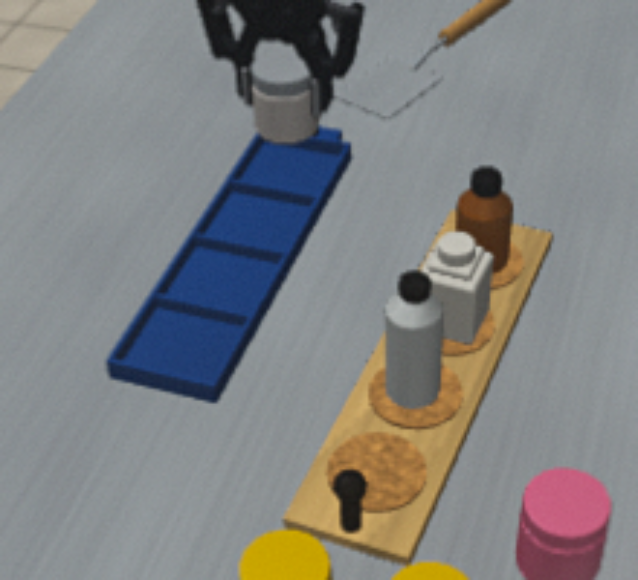

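The wrist view shows the jar over the compartment next to the post ball (321,126), laterally centred in the carrier (edges at columns 249 and 394). I'll check the end wall in y.

Run:
```python
from h import *
P=pose('wrist'); X=onplane(P,[(249,146),(394,146)],0.018)*1000; print(X.round(1))
b=np.radians(-1.8); R=np.array([[np.cos(b),-np.sin(b)],[np.sin(b),np.cos(b)]])
for a in ((44,-158),(-44,-158)): print(np.array([644.3,-51.3])+R@a)
```

```text
[[ 684.3 -213.    18. ]
 [ 598.5 -210.4   18. ]]
[ 683.31538872 -210.60410994]
[ 595.35881141 -207.83996314]
```

>>> {"api": "play_rows", "payload": {"xyz": [[1,0,8],[1,0,20],[1,0,32],[1,0,40],[1,0,44],[1,0,46],[1,0,47],[1,0,48],[1,0,48.5],[1,0,49],[1,0,49],[1,0,49]], "delta_rot": [[0,0,0],[0,0,0],[0,0,0],[0,0,0],[0,0,0],[0,0,0],[0,0,0],[0,0,0],[0,0,0],[0,0,0],[0,0,0],[0,0,0]], "fingers": [0,0,0,0,0,0,0,0,0,0,0,0]}}

```text
clock: 7.95
eef_pos: [0.6411, -0.1695, 0.0219]
tcp_rot: [[-0.031, -1.0, 0.0], [-1.0, 0.031, 0.0], [-0.0, -0.0, -1.0]]
force: [-0.2, 0.1, -2.0]
width: 0.0547
```

```bash
python3 go.py 640.7 -169.2 20.7 -1.8
```

```text
xyz [-0.3  0.4  1.2] rot [-0.01  0.    0.02] at [ 641.1 -169.5   21.9] F [-0.2  0.1 -2. ] w 54.7 t 7.95 q [ -1.  34.   5.  -0. -61.  -0.]
```

>>> {"api": "play_rows", "payload": {"xyz": [[0,0,0.4],[0,0,0.8],[0,0,1.0],[0,0,1.0],[0,0,1.0]], "delta_rot": [[0,0,0],[0,0,0],[0,0,0],[0,0,0],[0,0,0]], "fingers": [0,0,0,0,0]}}

```text
clock: 8.45
eef_pos: [0.641, -0.1695, 0.0207]
tcp_rot: [[-0.031, -1.0, -0.0], [-1.0, 0.031, 0.0], [-0.0, 0.0, -1.0]]
force: [-0.0, -0.4, -3.0]
width: 0.0547
```

>>> {"api": "play_rows", "payload": {"xyz": [[0,0,0.3],[0,0,0.6],[0,0,0.6],[0,0,0.6]], "delta_rot": [[0,0,0],[0,0,0],[0,0,0],[0,0,0]], "fingers": [0,0,0,0]}}

```text
clock: 8.85
eef_pos: [0.6411, -0.1695, 0.0205]
tcp_rot: [[-0.031, -1.0, 0.0], [-1.0, 0.031, -0.0], [0.0, -0.0, -1.0]]
force: [-0.6, -0.0, 0.9]
width: 0.0547
```

Run:
```python
from h import *
P=pose('side'); p,_=cams.read_camera('side'); 
cv2.imwrite('pics/s5.png',cv2.resize(p[60:200,230:370],None,fx=4,fy=4)[:,:,::-1]); print(telemetry.get_obs()['force'])
```

```text
[-1.87826412  0.19191697  1.34814493]
```

View pics/s5.png

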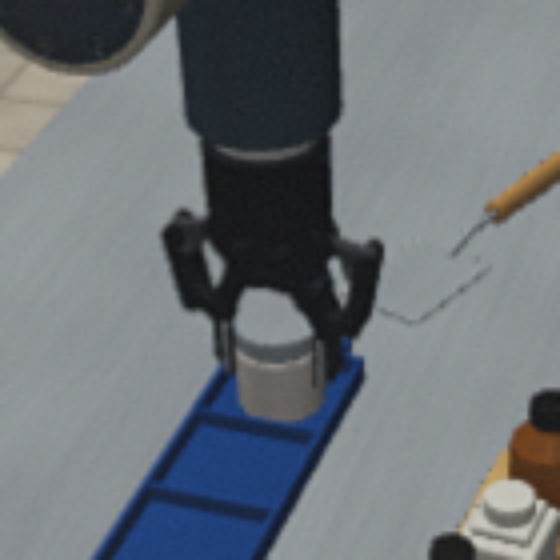

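The force changed from −2.5 N to +1 N at z = 20.5 and the view shows the jar on the floor. Opening and rising.

>>> {"api": "play_rows", "payload": {"xyz": [[0,0,0],[0,0,0],[0,0,0],[0,0,0],[0,0,0],[0,0,0],[0,0,-6],[0,0,-20],[0,0,-45],[0,0,-80],[0,0,-120],[0,0,-155],[0,0,-180],[0,0,-190],[0,0,-190]], "delta_rot": [[0,0,0],[0,0,0],[0,0,0],[0,0,0],[0,0,0],[0,0,0],[0,0,0],[0,0,0],[0,0,0],[0,0,0],[0,0,0],[0,0,0],[0,0,0],[0,0,0],[0,0,0]], "fingers": [1,1,1,1,1,1,1,1,1,1,1,1,1,1,1]}}

```text
clock: 10.4
eef_pos: [0.6418, -0.1696, 0.2126]
tcp_rot: [[-0.031, -1.0, 0.004], [-1.0, 0.031, -0.0], [0.0, -0.004, -1.0]]
force: [0.1, 0.5, -0.6]
width: 0.0852
```

```bash
python3 go.py 468 68.5 210 -5.35; python3 w.py w6
```

```text
xyz [-232.6  181.1    1.8] rot [-0.24 -0.01  3.57] at [ 641.8 -169.6  212.6] F [ 0.1  0.5 -0.6] w 85.2 t 10.4 q [ -1.  28.  23.   0. -85.  -0.]
jar none [477.19694751 447.9294239 ]
flask none [513.40614911 433.50435749]
square nom [458.9  -6.4] px [507. 334.] circ 440.4 -39.8 12.4 rect [440.4 -39.7] [ 3.5 24.6] 45.2
bottle nom [451.6 -84.1] px [542. 278.] circ 456.1 -91.5 15.9 rect [455.8 -91.9] [22.1 31.5] 46.8
```

View pics/w6.png

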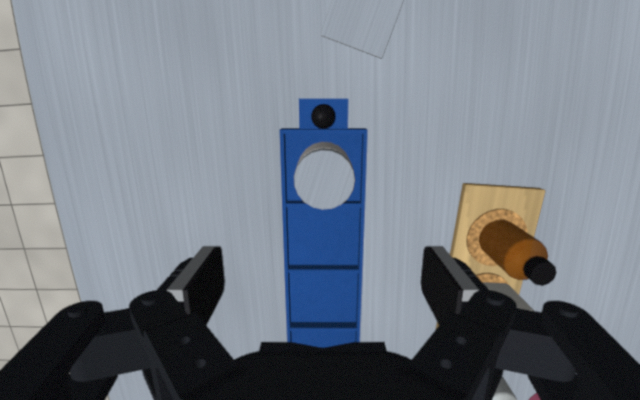

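The jar stands in the compartment by the post (323,178; ball at 323,116). Next, the flask.

>>> {"api": "play_rows", "payload": {"xyz": [[-6,5,0],[-24,19,0],[-54,42,0],[-90,70,0],[-126,98,0],[-160,125,0],[-190,148,0],[-212,165,0],[-227,177,0],[-232.5,181,0],[-232.5,181,0],[-232.5,181,0]], "delta_rot": [[0,0,0],[0,0,0.5],[0,0,1],[0,0,1.5],[0,0,2],[0,0,2.5],[0,0,3],[0,0,3.5],[0,0,3.6],[0,0,3.6],[0,0,3.6],[0,0,3.6]], "fingers": [1,1,1,1,1,1,1,1,1,1,1,1]}}

```text
clock: 11.65
eef_pos: [0.4673, 0.0681, 0.2096]
tcp_rot: [[-0.094, -0.996, -0.001], [-0.996, 0.094, -0.001], [0.001, 0.001, -1.0]]
force: [0.2, 0.5, 0.6]
width: 0.0854
```

```bash
python3 go.py 468 68.5 54 -5.35; python3 w.py w7
```

```text
xyz [ -0.6  -0.8 155.6] rot [ 0.05 -0.04 -0.03] at [467.3  68.1 209.6] F [0.2 0.5 0.6] w 85.4 t 11.65 q [ 27.   6.  -7.   0. -76. -33.]
jar nom [473.4 148.9] px [324. 271.] circ 474.9 164.7 33.5 rect [476.1 177.5] [25.9 67.1] 84.6
flask nom [466.1  71.2] px [324. 204.] circ 468.1 65.5 10.9 rect [467.7  65.5] [21.  19.5] 84.6
square nom [458.9  -6.4] px [324.  93.] circ 456.8 -11.2 30.0 rect [456.9 -11.2] [44. 45.] 84.6
bottle none [324.29769796 -25.70968443]
```

View pics/w7.png

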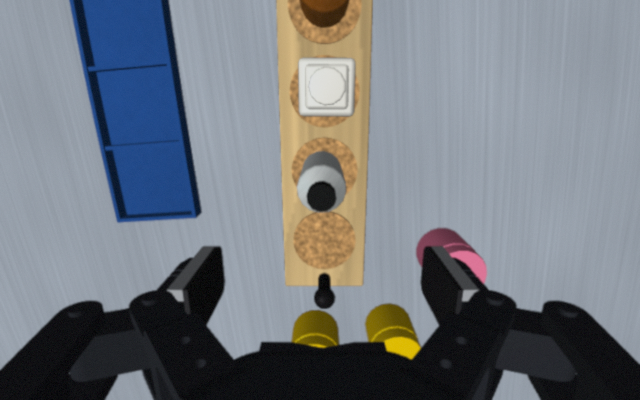

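The flask (321,195) is the one next to the now empty first pad (324,240). Descending.

>>> {"api": "play_rows", "payload": {"xyz": [[0.5,-0.7,12],[0.5,-0.7,40],[0.5,-0.7,75],[0.5,-0.7,105],[0.5,-0.7,130],[0.5,-0.7,145],[0.5,-0.7,152],[0.5,-0.7,155],[0.5,-0.7,155],[0.5,-0.7,155]], "delta_rot": [[0,0,0],[0,0,0],[0,0,0],[0,0,0],[0,0,0],[0,0,0],[0,0,0],[0,0,0],[0,0,0],[0,0,0]], "fingers": [1,1,1,1,1,1,1,1,1,1]}}

```text
clock: 12.7
eef_pos: [0.4687, 0.0681, 0.0559]
tcp_rot: [[-0.094, -0.996, 0.001], [-0.996, 0.094, 0.001], [-0.001, -0.001, -1.0]]
force: [-0.1, -0.6, -0.0]
width: 0.0855
```

```bash
python3 go.py 468 67.5 54 -5.35
python3 - <<'E'
from h import *
for n in ('wrist','side'):
    p,_=cams.read_camera(n)
    if n=='side': p=cv2.resize(p[120:300,270:450],None,fx=3.3,fy=3.3)
    cv2.imwrite(f'pics/{n}8.png',p[:,:,::-1])
E
```

```text
xyz [0.6 0.6 1.9] rot [-0.08  0.04 -0.03] at [468.7  68.1  55.9] F [-0.1 -0.6 -0. ] w 85.5 t 12.7 q [ 27.  14. -22.   0. -54. -33.]
```

View pics/wrist8.png

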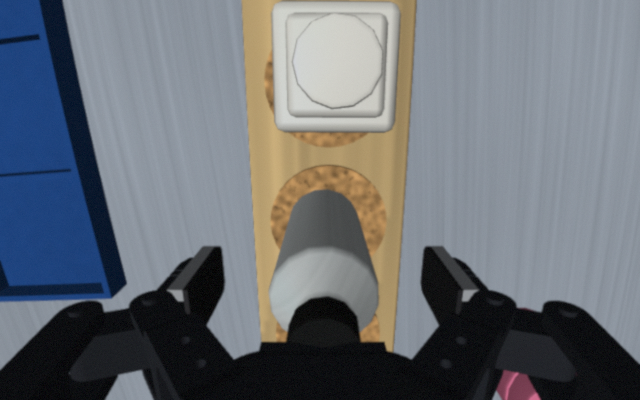

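View pics/side8.png

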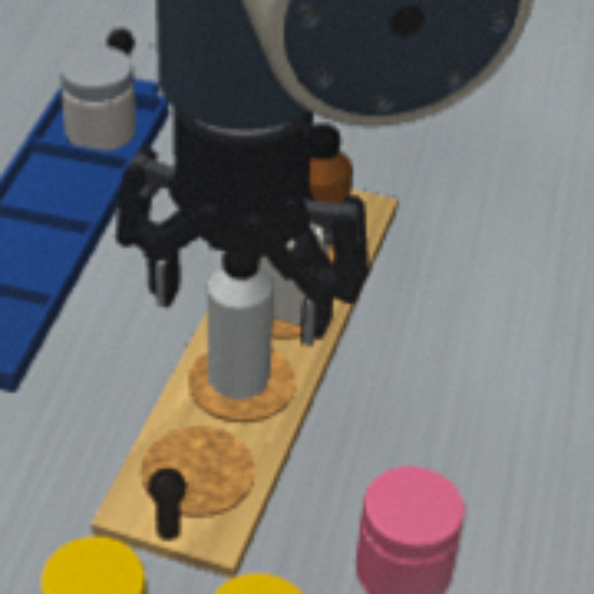

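The flask is centred between the fingers (column 325, pads 222/422). Closing and lifting.

>>> {"api": "play_rows", "payload": {"xyz": [[0.5,0.5,1],[0.5,0.5,2],[0.5,0.5,2],[0.5,0.5,2],[0.5,0.5,2],[0.5,0.5,2],[0.5,0.5,2],[0.5,0.5,2],[0.5,0.5,2],[0.5,0.5,0],[0.5,0.5,-6],[0.5,0.5,-18],[0.5,0.5,-38],[0.5,0.5,-63],[0.5,0.5,-88],[0.5,0.5,-106],[0.5,0.5,-116],[0.5,0.5,-118],[0.5,0.5,-118]], "delta_rot": [[0,0,0],[0,0,0],[0,0,0],[0,0,0],[0,0,0],[0,0,0],[0,0,0],[0,0,0],[0,0,0],[0,0,0],[0,0,0],[0,0,0],[0,0,0],[0,0,0],[0,0,0],[0,0,0],[0,0,0],[0,0,0],[0,0,0]], "fingers": [0,0,0,0,0,0,0,0,0,0,0,0,0,0,0,0,0,0,0]}}

```text
clock: 14.7
eef_pos: [0.4671, 0.0675, 0.1726]
tcp_rot: [[-0.094, -0.996, -0.001], [-0.996, 0.094, 0.0], [0.0, 0.001, -1.0]]
force: [-0.2, -0.1, -2.2]
width: 0.0389
```

```bash
python3 go.py 643 -91.2 174 -1.8
python3 - <<'E'
from h import *
p,_=cams.read_camera('side')
p=cv2.resize(p[50:300,250:450],None,fx=2.3,fy=2.3)
cv2.imwrite(f'pics/side9.png',p[:,:,::-1])
E
```

```text
xyz [ 141.5 -190.1   -1.6] rot [ 0.06  0.   -3.59] at [467.1  67.5 172.6] F [-0.2 -0.1 -2.2] w 38.9 t 14.7 q [ 27.   7. -11.  -0. -71. -33.]
```

View pics/side9.png

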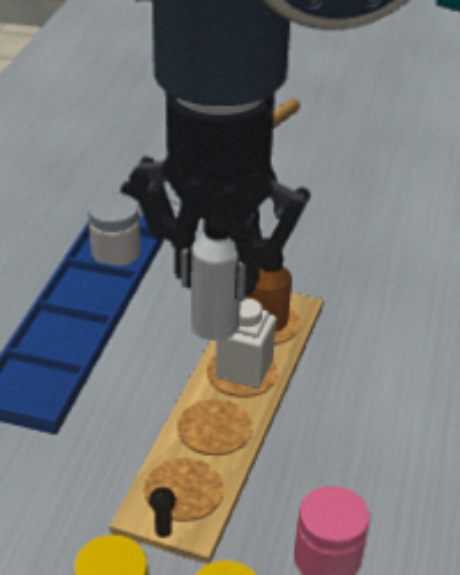

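The flask is held upright (width 39 mm). Carrying it to compartment 2.

>>> {"api": "play_rows", "payload": {"xyz": [[5,-7,0],[18,-25,0],[42,-57,0],[68,-92,0],[94,-127,0],[116,-156,0],[132,-178,0],[140,-188,0],[141.5,-190,0],[141.5,-190,10],[141.5,-190,35],[141.5,-190,65],[141.5,-190,90],[141.5,-190,100],[141.5,-190,100],[141.5,-190,100]], "delta_rot": [[0,0,0],[0,0,-0.5],[0,0,-1],[0,0,-1.5],[0,0,-2],[0,0,-2.5],[0,0,-3],[0,0,-3.6],[0,0,-3.6],[0,0,-3.6],[0,0,-3.6],[0,0,-3.6],[0,0,-3.6],[0,0,-3.6],[0,0,-3.6],[0,0,-3.6]], "fingers": [0,0,0,0,0,0,0,0,0,0,0,0,0,0,0,0]}}

```text
clock: 16.35
eef_pos: [0.644, -0.0911, 0.0744]
tcp_rot: [[-0.03, -1.0, 0.002], [-1.0, 0.03, -0.0], [0.0, -0.002, -1.0]]
force: [-0.0, 0.2, -0.8]
width: 0.0388
```

```bash
cat > two.py <<'E'
from h import *
import sys
a,_=cams.read_camera('wrist'); b,_=cams.read_camera('side')
b=cv2.resize(b[60:300,220:420],(480,576)); a=cv2.resize(a,(320,200)); 
im=np.zeros((576,800,3),np.uint8); im[:200,:320]=a; im[:,320:]=b
cv2.imwrite(f'pics/{sys.argv[1]}.png',im[:,:,::-1])
E
python3 go.py 643 -91.2 43 -1.8; python3 two.py t10
```

```text
xyz [ 0.1  1.  31.4] rot [-0.1  -0.02  0.06] at [644.  -91.1  74.4] F [-0.   0.2 -0.8] w 38.8 t 16.35 q [  6.  30.   7.   0. -66.  -7.]
```

View pics/t10.png

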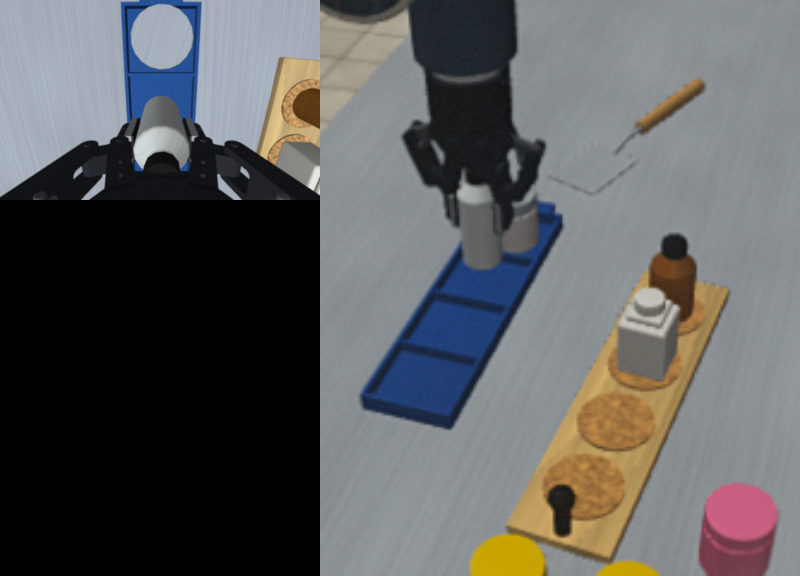

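The flask is above compartment 2, centred. Lowering it gently.

>>> {"api": "play_rows", "payload": {"xyz": [[0,0,6],[0,0,15],[0,0,22],[0,0,26],[0,0,28],[0,0,29],[0,0,29.7],[0,0,30.2],[0,0,30.7],[0,0,30.7],[0,0,30.7]], "delta_rot": [[0,0,0],[0,0,0],[0,0,0],[0,0,0],[0,0,0],[0,0,0],[0,0,0],[0,0,0],[0,0,0],[0,0,0],[0,0,0]], "fingers": [0,0,0,0,0,0,0,0,0,0,0]}}

```text
clock: 17.55
eef_pos: [0.6434, -0.0912, 0.0426]
tcp_rot: [[-0.031, -1.0, 0.0], [-1.0, 0.031, 0.0], [-0.0, -0.0, -1.0]]
force: [-0.7, -0.3, -1.5]
width: 0.0385
```

>>> {"api": "play_rows", "payload": {"xyz": [[0,0,0.3],[0,0,0.7],[0,0,0.7],[0,0,0.7]], "delta_rot": [[0,0,0],[0,0,0],[0,0,0],[0,0,0]], "fingers": [0,0,0,0]}}

```text
clock: 17.95
eef_pos: [0.6435, -0.0912, 0.0425]
tcp_rot: [[-0.031, -1.0, 0.001], [-1.0, 0.031, -0.0], [0.0, -0.001, -1.0]]
force: [-1.5, 0.7, 5.7]
width: 0.0391
```

Contact at 5.7 N. Releasing and rising.

>>> {"api": "play_rows", "payload": {"xyz": [[0,0,0],[0,0,0],[0,0,0],[0,0,0],[0,0,0],[0,0,0],[0,0,0],[0,0,-5],[0,0,-15],[0,0,-35],[0,0,-65],[0,0,-100],[0,0,-135],[0,0,-155],[0,0,-165],[0,0,-165]], "delta_rot": [[0,0,0],[0,0,0],[0,0,0],[0,0,0],[0,0,0],[0,0,0],[0,0,0],[0,0,0],[0,0,0],[0,0,0],[0,0,0],[0,0,0],[0,0,0],[0,0,0],[0,0,0],[0,0,0]], "fingers": [1,1,1,1,1,1,1,1,1,1,1,1,1,1,1,1]}}

```text
clock: 19.55
eef_pos: [0.644, -0.0912, 0.2087]
tcp_rot: [[-0.031, -1.0, 0.003], [-1.0, 0.031, 0.0], [-0.0, -0.003, -1.0]]
force: [-0.0, 0.8, 0.5]
width: 0.0853
```

```bash
python3 go.py 457.5 -9.5 205 -6; python3 two.py t11
```

```text
xyz [-75.9 188.9   3.1] rot [-0.19  0.02  4.22] at [644.  -91.2 208.7] F [-0.   0.8  0.5] w 85.3 t 19.55 q [  6.  26.  20.   0. -84.  -7.]
```

View pics/t11.png

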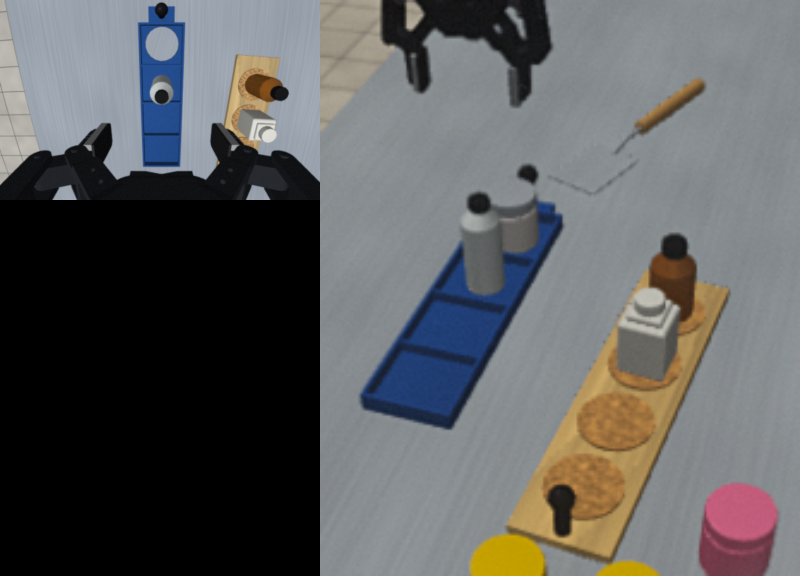

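The jar and the flask stand upright in compartments 1 and 2. Next, the square bottle.

>>> {"api": "play_rows", "payload": {"xyz": [[-2,5,0],[-8,20,0],[-21,53,0],[-36,90,0],[-51,127,0],[-64,159,0],[-73,181,0],[-76,189,0],[-76,189,0],[-76,189,0]], "delta_rot": [[0,0,0],[0,0,0.6],[0,0,1.2],[0,0,1.8],[0,0,2.4],[0,0,3],[0,0,3.6],[0,0,4.2],[0,0,4.2],[0,0,4.2]], "fingers": [1,1,1,1,1,1,1,1,1,1]}}

```text
clock: 20.65
eef_pos: [0.4573, -0.0095, 0.2064]
tcp_rot: [[-0.104, -0.995, -0.0], [-0.995, 0.104, -0.0], [0.0, 0.0, -1.0]]
force: [0.2, -0.8, 0.5]
width: 0.0852
```

```bash
python3 go.py 457.5 -9.5 32 -6; python3 w.py w12
```

```text
xyz [-1.000e-01 -3.000e-01  1.744e+02] rot [ 0.02 -0.02  0.04] at [457.3  -9.5 206.4] F [ 0.2 -0.8  0.5] w 85.2 t 20.65 q [ 19.   5. -10.   0. -76. -25.]
jar nom [473.4 148.9] px [323. 344.] circ 483.7 149.2 4.6 rect [483.7 149.2] [2.4 8.8] 84.1
flask none [321.92057094 300.13745291]
square nom [458.9  -6.4] px [321. 188.] circ 456.8 -13.7 31.0 rect [456.5 -14.3] [49.7 44.8] 84.5
bottle nom [451.6 -84.1] px [319.  93.] circ 450.9 -88.2 11.5 rect [450.8 -88.1] [22.8 21.6] 83.3
```

View pics/w12.png

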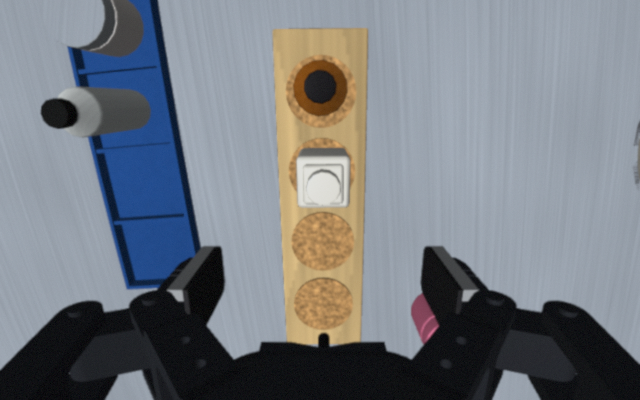

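The square bottle (323,185) sits between the bottle and two empty pads. Descending.

>>> {"api": "play_rows", "payload": {"xyz": [[1,0,14],[1,0,45],[1,0,80],[1,0,115],[1,0,143],[1,0,161],[1,0,170],[1,0,173],[1,0,174],[1,0,174]], "delta_rot": [[0,0,0],[0,0,0],[0,0,0],[0,0,0],[0,0,0],[0,0,0],[0,0,0],[0,0,0],[0,0,0],[0,0,0]], "fingers": [1,1,1,1,1,1,1,1,1,1]}}

```text
clock: 21.7
eef_pos: [0.4576, -0.0103, 0.0335]
tcp_rot: [[-0.104, -0.995, 0.002], [-0.995, 0.104, 0.0], [-0.0, -0.001, -1.0]]
force: [-1.1, -0.4, -0.3]
width: 0.0853
```

```bash
python3 go.py 457 -10.5 32 -6; python3 two.py t13
```

```text
xyz [0.3 0.5 1.5] rot [-0.09  0.02  0.02] at [457.6 -10.3  33.5] F [-1.1 -0.4 -0.3] w 85.3 t 21.7 q [ 18.  14. -26.   0. -50. -24.]
```

View pics/t13.png

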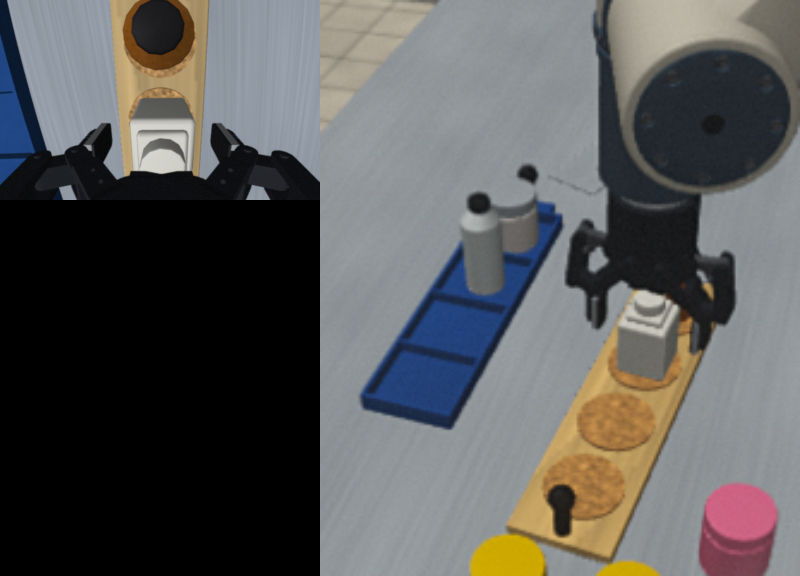

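The square bottle is centred between the fingers. Closing and lifting.

>>> {"api": "play_rows", "payload": {"xyz": [[0,0,1],[0,0,1],[0,0,1],[0,0,1],[0,0,1],[0,0,1],[0,0,1],[0,0,1],[0,0,-1],[0,0,-7],[0,0,-19],[0,0,-39],[0,0,-64],[0,0,-89],[0,0,-107],[0,0,-117],[0,0,-119],[0,0,-119]], "delta_rot": [[0,0,0],[0,0,0],[0,0,0],[0,0,0],[0,0,0],[0,0,0],[0,0,0],[0,0,0],[0,0,0],[0,0,0],[0,0,0],[0,0,0],[0,0,0],[0,0,0],[0,0,0],[0,0,0],[0,0,0],[0,0,0]], "fingers": [0,0,0,0,0,0,0,0,0,0,0,0,0,0,0,0,0,0]}}

```text
clock: 23.6
eef_pos: [0.4562, -0.0104, 0.1512]
tcp_rot: [[-0.104, -0.995, -0.001], [-0.995, 0.104, 0.0], [-0.0, 0.001, -1.0]]
force: [-0.3, 0.2, -1.7]
width: 0.0456
```

```bash
python3 go.py 645 -13 152 -1.8; python3 two.py t14
```

```text
xyz [ -17.1 -188.    -1. ] rot [ 0.06  0.   -4.2 ] at [456.2 -10.4 151.2] F [-0.3  0.2 -1.7] w 45.6 t 23.6 q [ 18.   7. -16.  -0. -68. -24.]
```

View pics/t14.png

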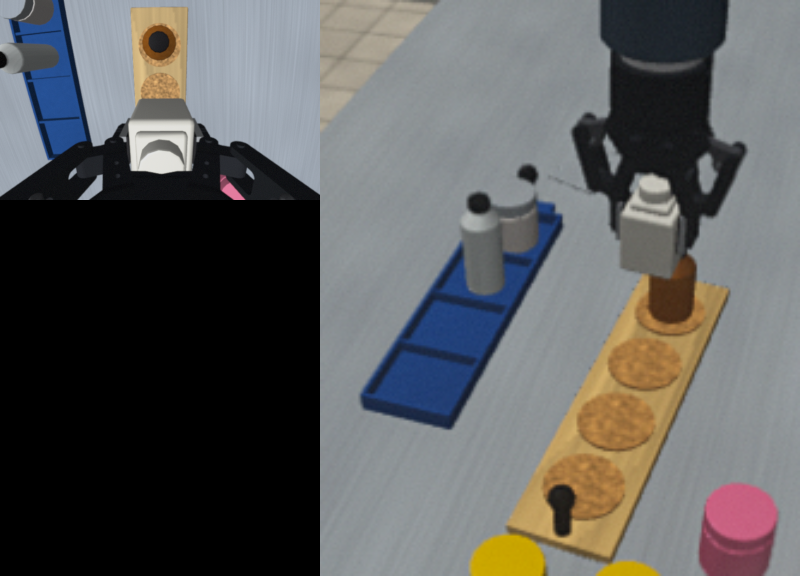

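Held upright (width 45.6 mm). Carrying it to compartment 3.

>>> {"api": "play_rows", "payload": {"xyz": [[0,-5,0],[-2,-22,0],[-5,-55,0],[-8,-92,0],[-11,-128,0],[-14,-158,0],[-16,-179,0],[-17,-188,0],[-17,-188,0],[-17,-188,10],[-17,-188,35],[-17,-188,65],[-17,-188,90],[-17,-188,100],[-17,-188,100],[-17,-188,100]], "delta_rot": [[0,0,0],[0,0,-0.6],[0,0,-1.2],[0,0,-1.8],[0,0,-2.4],[0,0,-3],[0,0,-3.6],[0,0,-4.2],[0,0,-4.2],[0,0,-4.2],[0,0,-4.2],[0,0,-4.2],[0,0,-4.2],[0,0,-4.2],[0,0,-4.2],[0,0,-4.2]], "fingers": [0,0,0,0,0,0,0,0,0,0,0,0,0,0,0,0]}}

```text
clock: 25.3
eef_pos: [0.646, -0.013, 0.0532]
tcp_rot: [[-0.031, -1.0, 0.002], [-1.0, 0.031, -0.0], [0.0, -0.002, -1.0]]
force: [0.8, 0.8, -0.0]
width: 0.0449
```

```bash
python3 go.py 645 -13 21 -1.8; python3 two.py t15
```

```text
xyz [-0.   1.1 32.2] rot [-0.11 -0.01  0.04] at [646.  -13.   53.2] F [ 0.8  0.8 -0. ] w 44.9 t 25.3 q [ 13.  31.   4.   0. -63. -14.]
```

View pics/t15.png

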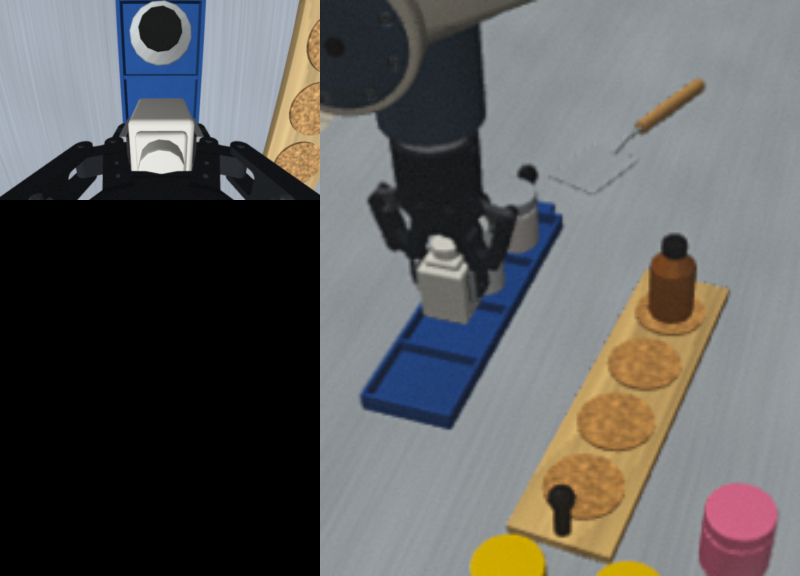

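The bottle is over compartment 3. Lowering.

>>> {"api": "play_rows", "payload": {"xyz": [[0,0.5,6],[0,0.5,15],[0,0.5,22],[0,0.5,26],[0,0.5,28],[0,0.5,29],[0,0.5,29.7],[0,0.5,30.3],[0,0.5,30.8],[0,0.5,31.2],[0,0.5,31.2],[0,0.5,31.2]], "delta_rot": [[0,0,0],[0,0,0],[0,0,0],[0,0,0],[0,0,0],[0,0,0],[0,0,0],[0,0,0],[0,0,0],[0,0,0],[0,0,0],[0,0,0]], "fingers": [0,0,0,0,0,0,0,0,0,0,0,0]}}

```text
clock: 26.6
eef_pos: [0.6451, -0.013, 0.0212]
tcp_rot: [[-0.031, -1.0, 0.001], [-1.0, 0.031, -0.0], [0.0, -0.001, -1.0]]
force: [-1.7, 0.2, 4.5]
width: 0.0454
```

Contact at 4.5 N. Releasing and rising.

>>> {"api": "play_rows", "payload": {"xyz": [[0,0,0],[0,0,0],[0,0,0],[0,0,0],[0,0,0],[0,0,0],[0,0,0],[0,0,-5],[0,0,-15],[0,0,-35],[0,0,-65],[0,0,-105],[0,0,-145],[0,0,-170],[0,0,-185],[0,0,-185]], "delta_rot": [[0,0,0],[0,0,0],[0,0,0],[0,0,0],[0,0,0],[0,0,0],[0,0,0],[0,0,0],[0,0,0],[0,0,0],[0,0,0],[0,0,0],[0,0,0],[0,0,0],[0,0,0],[0,0,0]], "fingers": [1,1,1,1,1,1,1,1,1,1,1,1,1,1,1,1]}}

```text
clock: 28.2
eef_pos: [0.6463, -0.0131, 0.2097]
tcp_rot: [[-0.031, -0.999, 0.007], [-1.0, 0.031, 0.0], [-0.001, -0.007, -1.0]]
force: [-0.1, 0.7, 0.6]
width: 0.0855
```

```bash
python3 go.py 451 -86 205 -5.35; python3 two.py t16
```

```text
xyz [ 78.9 193.    3.4] rot [-0.39  0.05  3.57] at [646.3 -13.1 209.7] F [-0.1  0.7  0.6] w 85.5 t 28.2 q [ 13.  26.  19.   0. -83. -14.]
```

View pics/t16.png

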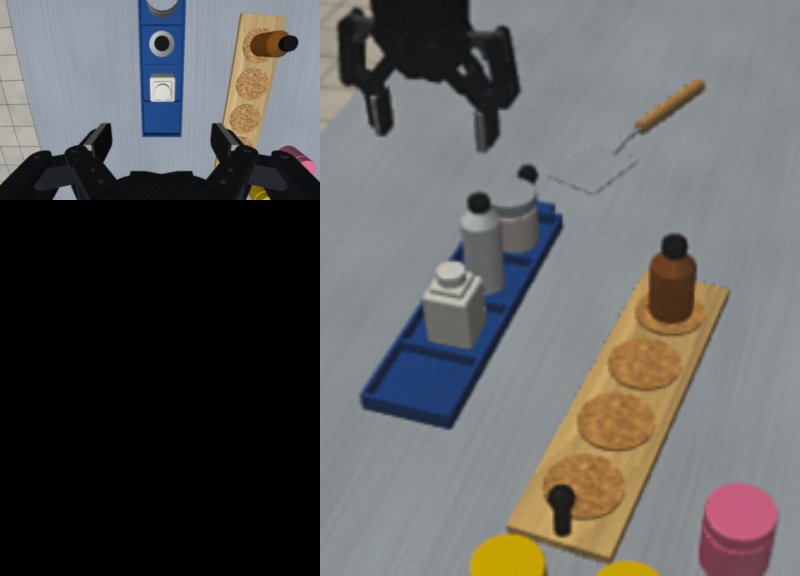

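Three are standing in place. Last, the bottle.

>>> {"api": "play_rows", "payload": {"xyz": [[2,5,0],[9,22,0],[23,56,0],[38,93,0],[53,130,0],[66,161,0],[75,184,0],[79,192.5,0],[79,192.5,0],[79,192.5,0]], "delta_rot": [[0,0,0],[0,0,0.5],[0,0,1],[0,0,1.5],[0,0,2],[0,0,2.5],[0,0,3],[0,0,3.6],[0,0,3.6],[0,0,3.6]], "fingers": [1,1,1,1,1,1,1,1,1,1]}}

```text
clock: 29.3
eef_pos: [0.4506, -0.0859, 0.2053]
tcp_rot: [[-0.094, -0.996, -0.0], [-0.996, 0.094, -0.0], [0.0, 0.0, -1.0]]
force: [-0.1, -0.8, 0.1]
width: 0.0856
```

```bash
python3 go.py 451 -86 32 -5.35; python3 w.py w17
```

```text
xyz [ 1.000e-01 -5.000e-01  1.733e+02] rot [ 0.02 -0.01 -0.02] at [450.6 -85.9 205.3] F [-0.1 -0.8  0.1] w 85.6 t 29.3 q [  9.   5. -10.   0. -76. -14.]
jar none [321.78235109 404.73369098]
flask nom [466.1  71.2] px [322. 379.] circ 465.8 71.3 24.1 rect [465.7  70.3] [46.3 39.1] 84.6
square nom [458.9  -6.4] px [322. 270.] circ 422.2 0.3 17.9 rect [4.206e+02 4.000e-01] [35.9  4. ] 84.7
bottle nom [451.6 -84.1] px [321. 195.] circ 450.6 -89.8 12.3 rect [450.5 -89.8] [23.9 21.7] 84.6
```

View pics/w17.png

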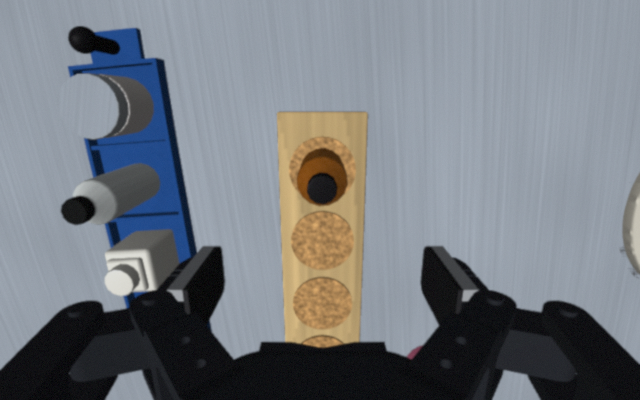

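The amber bottle (321,180) is the only one left. Descending to y ≈ −87.

>>> {"api": "play_rows", "payload": {"xyz": [[1,0,14],[1,0,45],[1,0,80],[1,0,115],[1,0,143],[1,0,161],[1,0,170],[1,0,173],[1,0,174],[1,0,174],[1,0,174]], "delta_rot": [[0,0,0],[0,0,0],[0,0,0],[0,0,0],[0,0,0],[0,0,0],[0,0,0],[0,0,0],[0,0,0],[0,0,0],[0,0,0]], "fingers": [1,1,1,1,1,1,1,1,1,1,1]}}

```text
clock: 30.45
eef_pos: [0.4507, -0.0869, 0.0324]
tcp_rot: [[-0.094, -0.996, 0.002], [-0.996, 0.094, 0.0], [-0.0, -0.002, -1.0]]
force: [0.1, 0.1, 0.1]
width: 0.0851
```

```bash
python3 go.py 450.8 -87 32 -5.35; python3 two.py t18
```

```text
xyz [ 0.1 -0.1  0.4] rot [-0.1   0.02 -0.02] at [450.7 -86.9  32.4] F [0.1 0.1 0.1] w 85.1 t 30.45 q [  9.  14. -26.   0. -50. -14.]
```

View pics/t18.png

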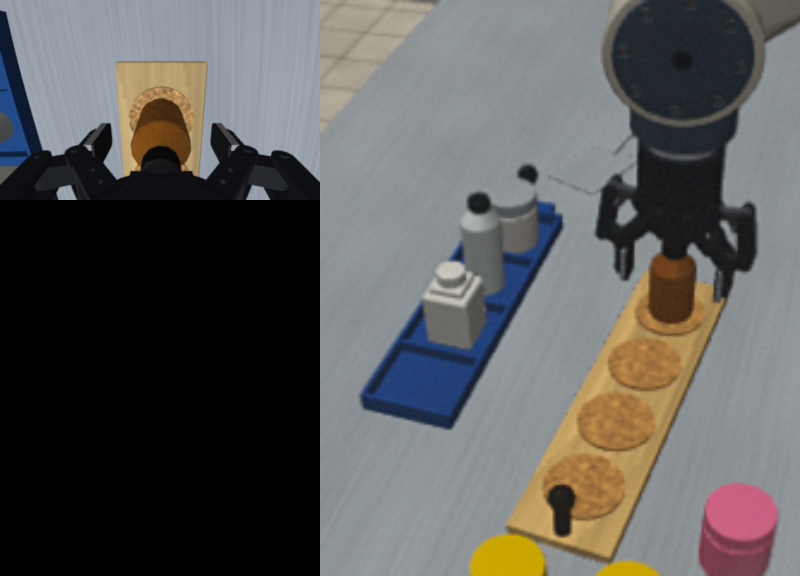

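Centred. Closing and lifting.

>>> {"api": "play_rows", "payload": {"xyz": [[0,0,0],[0,0,0],[0,0,0],[0,0,0],[0,0,0],[0,0,0],[0,0,0],[0,0,0],[0,0,-2],[0,0,-8],[0,0,-20],[0,0,-40],[0,0,-65],[0,0,-90],[0,0,-108],[0,0,-118],[0,0,-120],[0,0,-120]], "delta_rot": [[0,0,0],[0,0,0],[0,0,0],[0,0,0],[0,0,0],[0,0,0],[0,0,0],[0,0,0],[0,0,0],[0,0,0],[0,0,0],[0,0,0],[0,0,0],[0,0,0],[0,0,0],[0,0,0],[0,0,0],[0,0,0]], "fingers": [0,0,0,0,0,0,0,0,0,0,0,0,0,0,0,0,0,0]}}

```text
clock: 32.35
eef_pos: [0.4496, -0.0869, 0.151]
tcp_rot: [[-0.094, -0.996, -0.001], [-0.996, 0.094, 0.0], [-0.0, 0.001, -1.0]]
force: [0.3, 0.4, -2.1]
width: 0.0426
```

```bash
python3 go.py 647.5 65 152 -1.8; python3 two.py t19
```

```text
xyz [-169.8 -182.8   -1.1] rot [ 0.06  0.02 -3.59] at [449.6 -86.9 151. ] F [ 0.3  0.4 -2.1] w 42.6 t 32.35 q [  9.   7. -16.  -0. -68. -14.]
```

View pics/t19.png

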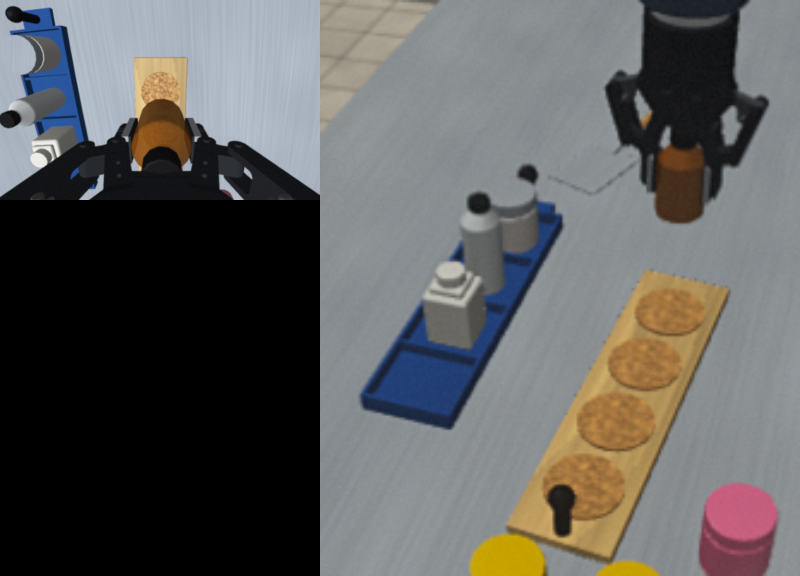

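Held upright (width 42.6 mm). Carrying it to the last compartment.

>>> {"api": "play_rows", "payload": {"xyz": [[-4,-4,0],[-17,-18,0],[-43,-46,0],[-72,-77,0],[-101,-108,0],[-128,-138,0],[-150,-161,0],[-164,-176,0],[-170,-182.5,0],[-170,-182.5,0],[-170,-182.5,10],[-170,-182.5,35],[-170,-182.5,65],[-170,-182.5,90],[-170,-182.5,100],[-170,-182.5,100],[-170,-182.5,100]], "delta_rot": [[0,0,0],[0,0,-0.5],[0,0,-1],[0,0,-1.5],[0,0,-2],[0,0,-2.5],[0,0,-3],[0,0,-3.6],[0,0,-3.6],[0,0,-3.6],[0,0,-3.6],[0,0,-3.6],[0,0,-3.6],[0,0,-3.6],[0,0,-3.6],[0,0,-3.6],[0,0,-3.6]], "fingers": [0,0,0,0,0,0,0,0,0,0,0,0,0,0,0,0,0]}}

```text
clock: 34.15
eef_pos: [0.6483, 0.0649, 0.053]
tcp_rot: [[-0.031, -1.0, 0.002], [-1.0, 0.031, 0.0], [-0.0, -0.002, -1.0]]
force: [-0.1, -1.2, -0.7]
width: 0.0425
```

```bash
python3 go.py 647.5 65 21 -1.8; python3 two.py t20
```

```text
xyz [-0.1  0.8 32. ] rot [-0.12  0.    0.02] at [648.3  64.9  53. ] F [-0.1 -1.2 -0.7] w 42.5 t 34.15 q [ 19.  32.   5.   0. -64. -21.]
```

View pics/t20.png

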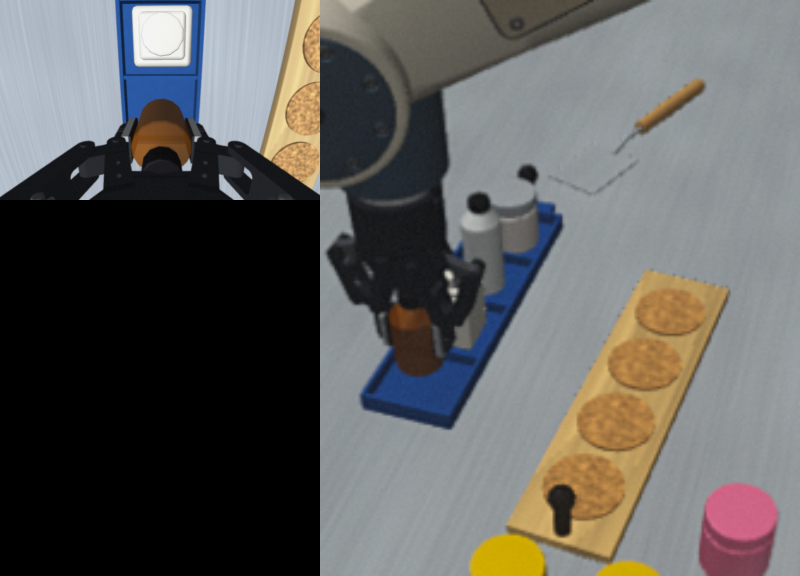

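The bottle is over compartment 4. Lowering.

>>> {"api": "play_rows", "payload": {"xyz": [[0,0.5,6],[0,0.5,15],[0,0.5,22],[0,0.5,26],[0,0.5,28],[0,0.5,29],[0,0.5,29.7],[0,0.5,30.3],[0,0.5,30.8],[0,0.5,31.2],[0,0.5,31.2],[0,0.5,31.2]], "delta_rot": [[0,0,0],[0,0,0],[0,0,0],[0,0,0],[0,0,0],[0,0,0],[0,0,0],[0,0,0],[0,0,0],[0,0,0],[0,0,0],[0,0,0]], "fingers": [0,0,0,0,0,0,0,0,0,0,0,0]}}

```text
clock: 35.45
eef_pos: [0.6474, 0.0652, 0.0211]
tcp_rot: [[-0.031, -1.0, 0.001], [-1.0, 0.031, 0.0], [-0.0, -0.001, -1.0]]
force: [-2.6, -0.6, 5.2]
width: 0.0426
```

Contact at 5.2 N. Releasing, rising, then backing off clear of the carrier.

>>> {"api": "play_rows", "payload": {"xyz": [[0,0,0],[0,0,0],[0,0,0],[0,0,0],[0,0,0],[0,0,0],[0,0,0],[0,0,-5],[0,0,-15],[0,0,-35],[0,0,-65],[0,0,-105],[0,0,-145],[0,0,-170],[0,0,-185],[0,0,-185]], "delta_rot": [[0,0,0],[0,0,0],[0,0,0],[0,0,0],[0,0,0],[0,0,0],[0,0,0],[0,0,0],[0,0,0],[0,0,0],[0,0,0],[0,0,0],[0,0,0],[0,0,0],[0,0,0],[0,0,0]], "fingers": [1,1,1,1,1,1,1,1,1,1,1,1,1,1,1,1]}}

```text
clock: 37.05
eef_pos: [0.6485, 0.0652, 0.2095]
tcp_rot: [[-0.031, -0.999, 0.007], [-1.0, 0.031, 0.001], [-0.001, -0.007, -1.0]]
force: [-0.2, 0.5, 0.3]
width: 0.0853
```

>>> {"api": "play_rows", "payload": {"xyz": [[0,10,0],[0,35,0],[0,75,0],[0,120,0],[0,165,0],[0,205,0],[0,235,0],[0,250,0],[0,250,0],[0,250,0]], "delta_rot": [[0,0,0],[0,0,0],[0,0,0],[0,0,0],[0,0,0],[0,0,0],[0,0,0],[0,0,0],[0,0,0],[0,0,0]], "fingers": [1,1,1,1,1,1,1,1,1,1]}}

```text
clock: 38.05
eef_pos: [0.3973, 0.0729, 0.2053]
tcp_rot: [[-0.031, -1.0, 0.0], [-1.0, 0.031, 0.0], [-0.0, -0.0, -1.0]]
force: [0.1, -0.2, 0.2]
width: 0.0855
```

Run:
```python
from h import *
a,_=cams.read_camera('top'); b,_=cams.read_camera('side')
im=np.zeros((600,800,3),np.uint8); im[:250,:760]=cv2.resize(a[80:205,120:500],(760,250)); im[250:600,:560]=cv2.resize(b[100:275,200:480],(560,350))
cv2.imwrite('pics/fin.png',im[:,:,::-1])
P=pose('top'); hsv=cv2.cvtColor(a,cv2.COLOR_RGB2HSV)
# depth-free check: black caps & lids on known planes
bl=np.radians(-1.8); R=np.array([[np.cos(bl),-np.sin(bl)],[np.sin(bl),np.cos(bl)]])
for k,yy,z,rad,mk in (('jar',-117,66,27.5,'w'),('flask',-39,110,11,'k'),('square',39,62,30,'w'),('bottle',117,88,12,'k')):
    n=np.array([644.3,-51.3])+R@[0,yy]; u=proj(P,[*n/1000,z/1000])[0]
    m=np.zeros(a.shape[:2],np.uint8); cv2.circle(m,tuple(int(round(v)) for v in u),int(rad*.55+7),1,-1)
    m&=((a.max(2)<60) if mk=='k' else (hsv[...,1]<70)&(a.max(2)>90)).astype(np.uint8)
    W=onplane(P,big(m)[0].reshape(-1,2),z/1000)[:,:2]*1000; mr=cv2.minAreaRect(W.astype(np.float32))
    print(k,'in carrier frame off centre',(R.T@(np.array(mr[0])-n)).round(1),np.round(mr[1],1))
o=telemetry.get_obs(); print(o['clock'],o['force'],o['eef_pos'])
```

```text
jar in carrier frame off centre [0.7 1.3] [53.7 53. ]
flask in carrier frame off centre [ 3.8 -1.2] [19.9 32.6]
square in carrier frame off centre [-0.5  1.1] [45.8 46.4]
bottle in carrier frame off centre [-2.5  0.8] [24.  21.5]
38.15 [1.07715456 0.41394276 0.46353102] [0.3977638  0.07292639 0.20507052]
```

View pics/fin.png

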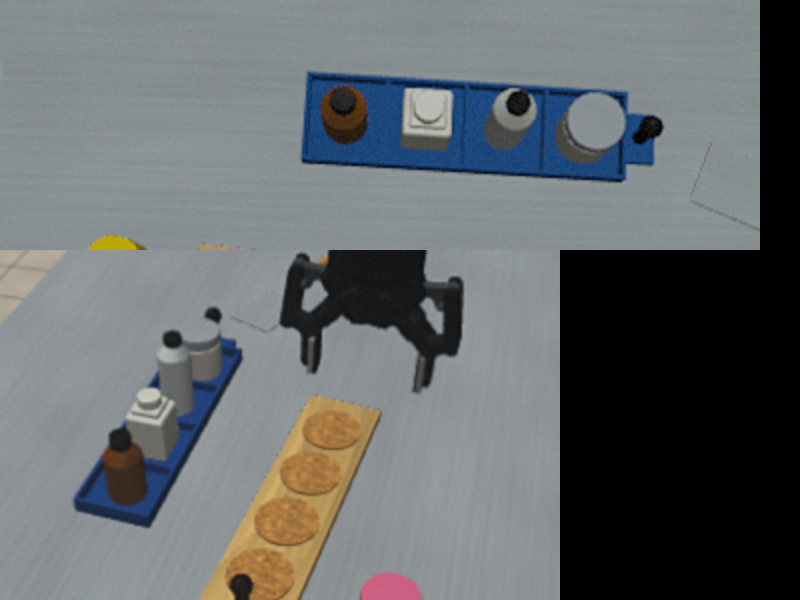

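From the carrier's post (650,127) the order is jar (595,125), flask (515,115), square (428,115), bottle (344,110). All are upright, one to each compartment, and all four pads are empty. Handing in.

```bash
python3 -c "
from station import r; print(r.hand_in())"
```

```text
the job is handed in; nothing more can be done
None
```

I moved all four containers from the board into the carrier and handed the job in at about 38 s of the 120 s. Counted from the carrier's post, they stand as jar, flask, square, bottle, the same order as on the board. Each was lowered until it touched the floor lightly before release; the highest force I read was under 6 N.

- **Final pictures:** the top and side views show all four upright, one to a compartment, with the four cork pads empty and the gripper well clear. I did not go near the yellow and pink look-alikes.
- **Position check:** the jar, square and bottle measured within 3 mm of their compartment centres. The flask read 3.8 mm off, but its dark mask came out too long (33 mm against a 22 mm stopper), so that figure is unreliable. The picture shows it well inside its compartment.
- **Disagreement:** the wrist and top cameras differed by about 3 to 5 mm in y throughout, so I aimed between them. The clearances covered it.

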